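# Put away the stacked leak-test adapters

### The arm

A 7-joint arm with a two-finger parallel gripper is mounted at the origin on the work surface. World frame = base frame: x ahead of the robot, y to its left, z up, the work surface at z = 0. Lengths are in m, angles in rad, forces in N, time in s.
With the tool pointing down it reaches from about 0.4 to 0.85 m from the base axis. Payload 6.9 kg.
Tool frame: the origin (TCP) lies midway between the tips of the shut fingers; the grasp point (between the pads) lies behind it (ctrl.pinch_z is the z of the grasp point in the tool frame, in m); z points along the fingers, y is the line along which they close (so a half turn about z gives the same grasp; the last joint's range is limited). The gripper opens to 85 mm and grips with 20 to 120 N. Pads are 22 mm wide; open, the fingers measure 114 mm over their backs; the gripper's body (76 mm by 85 mm) begins 54 mm behind the grasp point. The pads swing forward as they close: fully open they stand 13 mm farther back than shut.
Start: joints at [-1.046, 0.507, -0.238, 1.5, 0.126, 1.149, -0.155], TCP at [0.255, 0.571, 0.231] pointing down, gripper open.
Joint ranges: [-3.08, 3.08], [-0.24, 2.05], [-1.43, 1.35], [0, 2.5], [-1.52, 4.66], [0.17, 1.96], [-2.89, 2.89]. Speed limits (rad/s): [2.39, 2.39, 3.14, 3.14, 3.14, 3.14, 3.14].

### API

Orientations are given as a unit quaternion [w, x, y, z].
In Python, from station import ctrl, get_state, vision, ticket, models gives the robot as it stands. Calls block until the motion is done:
- ctrl.movep(position, orientation): joint-space move of the TCP to a pose.
- ctrl.movel(position, frame=None, max_speed=0.15): straight line of the TCP; frame=None keeps the orientation; max_speed is the mean speed in m/s.
- ctrl.set_joints(angles): joint-space move.
- ctrl.ungrasp() and ctrl.close_gripper(force=None): open the fingers fully, or close them until they stop; force is the grip in N (None keeps the last).
- ctrl.pause(seconds).
- ctrl.ik(position, orientation): joint angles nearest the present ones, or None.
- get_state(): the state.
- vision.grab_frame(name): name is "scene" or "top"; returns (picture, depth): 420x560x3 uint8, blue, green, red; 420x560 float32, m along the optical axis (not along the pixel's ray), 0 where there is no reading.
- vision.camera_info(name): a dict with "mtx" (3x3 intrinsics, pixels), "dist_coeffs" ([k1, k2, p1, p2, k3] as OpenCV has them; the pictures are not rectified), "R" (3x3) and "t" (3): a world point X has camera coordinates R X + t. Camera axes: x right, y down, z forward; pixel columns grow to the right and rows downward; lengths in m; the calibration is good to about 2 mm. A picture is of the moment at which its call begins. camera_info takes no time and is no camera call.
A pose or a line that the arm cannot do raises ctrl.Unreachable and nothing moves.
- ticket.close_job(): hands the job in; it is judged then, once.
Trained networks look in the newest picture that a camera, given by its name, has taken for a name from the list of things; names that differ only in an ending like _2 or _b are one class to them, and where a whole thing is asked for, a point or a joint stands for the part that bears it (a point fixed in the world has none). Each returns a list of dicts, best first, with "p" (0 to 1); they miss things now and then, are a little off and sometimes report something else, mostly with a low value. They report only what shows in the picture. A call takes as long as a camera call. They do not tell look-alikes from the thing itself.
- models.recognise(camera, target): "point" ([column, row] in pixels, amid what is visible of it).
- models.masks_of(camera, target): "mask" (420x560 bool, what is visible of it) and "point" ([column, row] in pixels, amid what is visible of it).
The state is a dict: "time": time; "qpos": joint angles; "qd": joint speeds; "tau": joint torques, N m; "tcp_pos": TCP position; "eef_rot": TCP orientation; "contact_force": force on the tool from outside, world axes, zero at the start; "wrist_torque": the same for the moment, N m; "width": finger opening in m; "gripper_force": force on a finger pad.
Only numpy, scipy, OpenCV 4.12 (cv2) and the standard library are available. Lean on these libraries where they do the work, as an engineer would, in place of code of your own. Each camera call takes 0.05 s, during which the arm holds its last target. There are 200 camera calls.

### The job

Test changeover: take the stacked adapter set on the leak-test bench apart and lay each of its four parts flat in the grey storage nest of its own shape and size: plug, hex adapter, round flange and rectangular plate. Set the parts down without dropping them, and leave the solenoid standing among the nests where it is.

Things in the scene. Friction and masses are not known exactly. Their poses are not given: they have to be found in the camera images.
- plug: Small white plastic round plug, 24 mm diameter, 26 mm high, dark dot on top. At the start the top of the stack, standing on the hex adapter. Origin: centre of its underside, z up; 30 g.
- hex_adapter: Brass hexagon adapter, 42 mm across flats (48.5 mm over corners), 22 mm high. Its x axis is square to one pair of flats (the other pairs at 60 and 120 degrees). At the start it lies on the flange, under the plug. Origin: centre of its underside, z up; about 0.2 kg.
- flange: Black plastic round flange (plain disc), 60 mm diameter, 20 mm high. At the start it lies on the plate, under the hex adapter. Origin: centre of its underside, z up; about 0.15 kg.
- plate: Aluminium rectangular plate 126 x 60 x 18 mm with small dark holes near its corners, long side along its x axis. The bottom of the stack; it lies on an 8 mm thick dark steel base plate 150 x 90 mm fixed to the bench. Origin: centre of its underside, z up; about 0.35 kg.
- nest_plug: Fixed flat grey plastic storage nest on the bench with a small round recess 42 mm in diameter; floor 3 mm thick, rim 8 mm wide, rim top 7 mm above the bench (the recess is 4 mm deep). Origin: centre of its underside on the bench. Place of the plug.
- nest_hex: Fixed flat grey plastic storage nest on the bench with a hexagonal recess 60 mm across flats; floor 3 mm thick, rim 8 mm wide, rim top 7 mm above the bench (the recess is 4 mm deep). Origin: centre of its underside on the bench. Place of the hex adapter (it fits in at any turn).
- nest_flange: Fixed flat grey plastic storage nest on the bench with a large round recess 78 mm in diameter; floor 3 mm thick, rim 8 mm wide, rim top 7 mm above the bench (the recess is 4 mm deep). Origin: centre of its underside on the bench. Place of the flange.
- nest_plate: Fixed flat grey plastic storage nest on the bench with a rectangular recess 144 x 78 mm, long side along its x axis; floor 3 mm thick, rim 8 mm wide, rim top 7 mm above the bench (the recess is 4 mm deep). Origin: centre of its underside on the bench. Place of the plate, long side along long side, either way round.
- solenoid: Bystander to be left standing where it is: an upright solenoid, steel can with copper winding and white cap, 32 mm diameter, 54 mm high, loose. Origin: centre of its underside.
Not all that is in view belongs to the job. Of the things shaped like the hex_adapter, the brass one is meant.

How it is judged:
At the end, for the whole second after the job is handed in: Each part lies flat (tilt under 0.03 rad) on the recess floor of its own nest (underside 1 to 4.5 mm above the nest's underside), within 13 mm of the nest's centre, the plate's long side within 0.25 rad of the nest's; all released and at rest; the solenoid upright and within 20 mm of its start (horizontal distance between plug and nest_plug below 0.013 m and z of plug in the frame of nest_plug between 0.001 and 0.0045 m and angle between each of plug, hex_adapter, flange, plate's own z axis and vertical below 0.03 rad and linear speed of each of plug, hex_adapter, flange, plate below 0.01 m/s and angular speed of each of plug, hex_adapter, flange, plate below 0.1 rad/s and contact force between the fingers and plug below 0.05 N and horizontal distance between hex_adapter and nest_hex below 0.013 m and z of hex_adapter in the frame of nest_hex between 0.001 and 0.0045 m and contact force between the fingers and hex_adapter below 0.05 N and horizontal distance between flange and nest_flange below 0.013 m and z of flange in the frame of nest_flange between 0.001 and 0.0045 m and contact force between the fingers and flange below 0.05 N and horizontal distance between plate and nest_plate below 0.013 m and z of plate in the frame of nest_plate between 0.001 and 0.0045 m and contact force between the fingers and plate below 0.05 N and angle between the x axis of plate and the x axis of nest_plate, either way round below 0.25 rad and not (distance of solenoid from where it was at the start of the episode above 0.02 m or angle between solenoid's own z axis and vertical above 0.3 rad)); the robot touches nothing.
It fails at once if the plug is dropped or thrown (moves faster than 0.6 m/s with nothing touching it) (linear speed of plug above 0.6 m/s and contact force between plug and anything else below 0.02 N).
It fails at once if the hex_adapter is dropped or thrown (moves faster than 0.6 m/s with nothing touching it) (linear speed of hex_adapter above 0.6 m/s and contact force between hex_adapter and anything else below 0.02 N).
It fails at once if the flange is dropped or thrown (moves faster than 0.6 m/s with nothing touching it) (linear speed of flange above 0.6 m/s and contact force between flange and anything else below 0.02 N).
It fails at once if the plate is dropped or thrown (moves faster than 0.6 m/s with nothing touching it) (linear speed of plate above 0.6 m/s and contact force between plate and anything else below 0.02 N).
It fails at once if the standing solenoid is pushed more than 20 mm or tipped (distance of solenoid from where it was at the start of the episode above 0.02 m or angle between solenoid's own z axis and vertical above 0.3 rad).
It also fails if it takes over 131 s, if anything falls off the work surface, if the arm or the gripper's body presses on something with over 40 N, if the wrist force passes 120 N, or if a joint passes its speed limit or range.

## Working session

There is one attempt and no reset: what is moved stays moved. The work goes in short steps, each a Python script; the robot and the scene stay as the last script left them, time stands still between calls to the robot, and variables do not carry over. Pictures are saved under pics/ and viewed, at most 14 in all, crops included, and the job is handed in when it is done.

```bash
ls; mkdir -p pics
python3 - <<'E'
from station import ctrl, get_state, vision, ticket, models
import cv2, numpy as np
for n in ("top","scene"):
    im,d=vision.grab_frame(n); cv2.imwrite(f"pics/{n}0.png",im); np.save(f"pics/{n}0.npy",d)
    ci=vision.camera_info(n); print(n,np.round(ci["mtx"],1).tolist(),np.round(ci["R"],3).tolist(),ci["t"],ci["dist_coeffs"])
    for t in ("plug","hex_adapter","flange","plate","nest_plug","nest_hex","nest_flange","nest_plate","solenoid"):
        print(t,[(np.round(r["point"]).tolist(),round(r["p"],2)) for r in models.recognise(n,t)])
print(ctrl.pinch_z,get_state())
E
```

```text
pics
top [[486.9, 0.0, 280.7], [0.0, 486.9, 202.0], [0.0, 0.0, 1.0]] [[-0.024, -1.0, 0.01], [-0.981, 0.021, -0.19], [0.19, -0.014, -0.982]] [-0.05177506  0.53510561  1.21603383] [0.03202319 0.         0.         0.         0.        ]
plug []
hex_adapter [([433.0, 233.0], 0.81), ([371.0, 182.0], 0.78), ([335.0, 227.0], 0.68), ([334.0, 259.0], 0.64), ([381.0, 235.0], 0.63)]
flange [([383.0, 242.0], 0.65), ([377.0, 222.0], 0.32)]
plate [([376.0, 222.0], 0.87)]
nest_plug [([261.0, 213.0], 0.84)]
nest_hex [([181.0, 158.0], 0.7)]
nest_flange [([327.0, 163.0], 0.58)]
nest_plate [([132.0, 251.0], 0.93)]
solenoid [([261.0, 159.0], 0.68)]
scene [[540.1, 0.0, 279.7], [0.0, 540.1, 193.4], [0.0, 0.0, 1.0]] [[0.309, 0.951, 0.022], [0.594, -0.175, -0.785], [-0.743, 0.255, -0.619]] [-0.1240889  -0.2565718   1.62418018] [-0.07602639  0.          0.          0.          0.        ]
plug [([141.0, 193.0], 0.61), ([226.0, 274.0], 0.42)]
hex_adapter [([84.0, 230.0], 0.85), ([201.0, 214.0], 0.76), ([160.0, 259.0], 0.63), ([193.0, 193.0], 0.62), ([145.0, 203.0], 0.58)]
flange [([143.0, 212.0], 0.55)]
plat
[... 247 characters left out ...]
08  ,  0.50747792, -0.23759076,  1.50019415,  0.12570249,
        1.14892013, -0.15478578]), 'qd': array([ 4.45479792e-05,  1.83981814e-03, -1.26773569e-03, -4.92302754e-04,
        1.27129404e-04,  6.41531241e-05, -3.79539485e-04]), 'tau': array([-1.66864020e-04, -6.20379353e+01, -2.18556136e+00, -2.49973994e+01,
        1.37835176e-02,  2.36919732e-03,  2.13766157e-06]), 'tcp_pos': array([0.25475305, 0.57070806, 0.2312904 ]), 'eef_rot': array([-1.36607245e-06,  2.08364817e-01,  9.78051176e-01, -1.07793585e-05]), 'contact_force': array([-0.18500545,  0.50852055,  0.41435099]), 'wrist_torque': array([ 0.02308704,  0.03707128, -0.00616581]), 'gripper_force': 0.0, 'width': 0.08560340183155868}
```

View pics/top0.png

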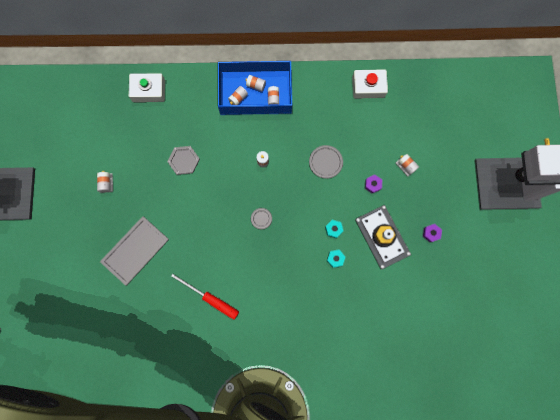

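View pics/scene0.png

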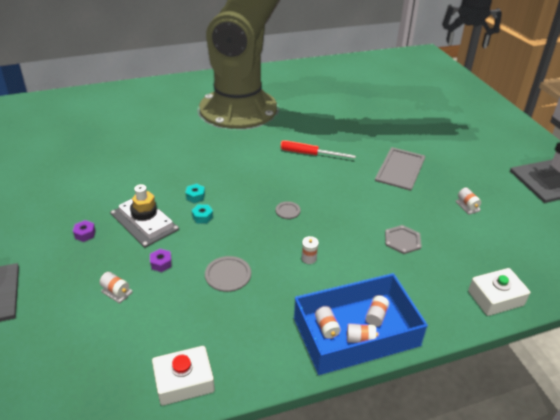

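```bash
cat > h.py <<'E'
from station import ctrl, get_state, vision, ticket, models
import cv2, numpy as np
def plane(cam,uv,z):
    c=vision.camera_info(cam); R=np.array(c["R"]);t=np.array(c["t"])
    p=cv2.undistortPoints(np.float64(uv).reshape(-1,1,2),np.array(c["mtx"]),np.array(c["dist_coeffs"]))[:,0]
    d=np.c_[p,np.ones(len(p))]@R; o=-R.T@t
    return o+d*((z-o[2])/d[:,2])[:,None]
def cloud(cam,depth,uv):
    c=vision.camera_info(cam); R=np.array(c["R"]);t=np.array(c["t"]); uv=np.int32(uv)
    p=cv2.undistortPoints(np.float64(uv).reshape(-1,1,2),np.array(c["mtx"]),np.array(c["dist_coeffs"]))[:,0]
    z=depth[uv[:,1],uv[:,0]]
    return (np.c_[p,np.ones(len(p))]*z[:,None]-t)@R
def maskuv(m): v,u=np.nonzero(m); return np.c_[u,v]
E
python3 - <<'E'
from h import *
for n in ("top","scene"):
    im,d=vision.grab_frame(n)
    for t,z in (("nest_plug",.007),("nest_hex",.007),("nest_flange",.007),("nest_plate",.007),("solenoid",.03)):
        for r in models.masks_of(n,t)[:2]:
            c=np.float32(plane(n,maskuv(r["mask"]),z)[:,:2])
            (ctr,wh,a)=cv2.minAreaRect(c*1000)
            print(n,t,round(r["p"],2),np.round(r["point"]),"rect",np.round(ctr,1),np.round(wh,1),round(a,1),"mean",np.round(c.mean(0)*1000,1))
    u,v,w,h=((345,195,85,85) if n=="top" else (95,165,110,95))
    cr=cv2.resize(im[v:v+h,u:u+w],None,fx=6,fy=6,interpolation=cv2.INTER_CUBIC); cv2.imwrite(f"pics/{n}_crop.png",cr)
    g=np.mgrid[v:v+h,u:u+w].reshape(2,-1)[::-1].T
    P=cloud(n,d,g)
    for nm,lo,hi in (("plug",.085,.1),("hex",.06,.074),("flange",.04,.052),("plate",.019,.032),("base",.005,.011)):
        q=P[(P[:,2]>lo)&(P[:,2]<hi)]
        if len(q)>3:
            (ctr,wh,a)=cv2.minAreaRect(np.float32(q[:,:2]*1000)); print(n,nm,len(q),np.round(ctr,1),np.round(wh,1),round(a,1),"circ",np.round(cv2.minEnclosingCircle(np.float32(q[:,:2]*1000))[0],1),"mean",np.round(q.mean(0)*1000,1))
E
```

```text
top nest_plug 0.79 [260. 217.] rect [500.   -9.5] [51.  48.8] 88.7 mean [500.6  -9.9]
top nest_hex 0.83 [182. 158.] rect [668.1 199.5] [76.5 73.7] 88.9 mean [668. 200.]
top nest_hex 0.41 [328. 160.] rect [ 653.8 -189.6] [88. 92.] 43.9 mean [ 654.  -190.3]
top nest_flange 0.7 [328. 162.] rect [ 654.5 -189. ] [87.9 91.1] 88.0 mean [ 654.4 -189.7]
top nest_plate 0.77 [129. 252.] rect [420.3 323.6] [ 96.9 160.6] 46.9 mean [419.9 324.1]
top nest_plate 0.36 [386. 238.] rect [ 446.7 -344.4] [24.4 21.4] 88.8 mean [ 447.7 -344.9]
top solenoid 0.63 [262. 160.] rect [658.4 -16.8] [32.4 41.9] 88.9 mean [659.1 -16.7]
top plug 73 [ 438.2 -327.4] [22.  21.1] 0.4 circ [ 439.2 -328.1] mean [ 438.2 -327.3   94.1]
top hex 164 [ 439.8 -325.5] [42.4 44.2] 60.4 circ [ 441.  -325.5] mean [ 439.9 -321.9   67.7]
top flange 165 [ 441.8 -327.9] [60.6 57.7] 48.1 circ [ 442.7 -329.8] mean [ 441.2 -326.9   46.3]
top plate 734 [ 463.7 -369.5] [127.4 154.8] 25.2 circ [ 460.3 -363.7] mean [ 444.2 -333.1   25.8]
top base 793 [ 444.5 -349. ] [225.9 222.2] 88.8 circ [ 446.  -339.3] mean [ 440.5 -338.4    7.4]
scene nes
[... 226 characters left out ...]
5 96.1] 73.4 mean [ 655.2 -192.9]
scene nest_plate 0.7 [401. 168.] rect [423.2 320.8] [ 98.  172.1] 48.2 mean [426.6 318. ]
scene solenoid 0.83 [308. 249.] rect [661.6 -20.3] [31.4 79.8] 70.2 mean [661.4 -21.4]
scene plug 93 [ 439.3 -330. ] [26.6 23. ] 2.9 circ [ 438.9 -328.7] mean [ 441.1 -330.2   92. ]
scene hex 209 [ 442.1 -328.1] [48.1 41.9] 84.5 circ [ 440.4 -327.5] mean [ 448.2 -327.3   67.1]
scene flange 210 [ 448.6 -332.1] [59.1 45.7] 84.8 circ [ 442.4 -330.4] mean [ 455.7 -334.3   45.6]
scene plate 1127 [ 475.  -262.5] [218.8 197.9] 14.0 circ [ 470.1 -274. ] mean [ 471.2 -291.    23.7]
scene base 642 [ 412.3 -339.7] [304.7 234.7] 55.4 circ [ 405.2 -344. ] mean [ 465.9 -333.4    7.6]
```

View pics/top_crop.png

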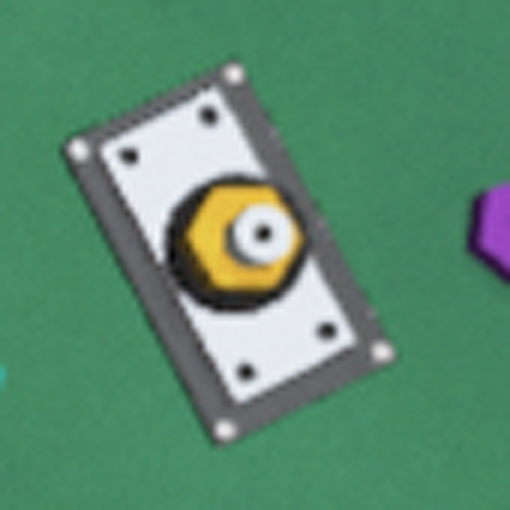

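Run:
```python
from h import *
seeds={"top":dict(plug=(261,218),hex=(183,160),flange=(326,162),plate=(134,250)),"scene":dict(plug=(287,210),hex=(404,239),flange=(227,274),plate=(401,169))}
for n in ("top","scene"):
    im=cv2.imread(f"pics/{n}0.png"); hsv=cv2.cvtColor(im,cv2.COLOR_BGR2HSV); d=np.load(f"pics/{n}0.npy")
    grey=np.uint8(hsv[...,1]<70); N,L=cv2.connectedComponents(grey)
    for k,(u,v) in seeds[n].items():
        w=L[v-3:v+4,u-3:u+4].ravel(); w=w[w>0]
        c=np.float32(plane(n,maskuv(L==np.bincount(w).argmax()),.007)[:,:2]*1000)
        ctr,wh,a=cv2.minAreaRect(c); print(n,"nest",k,len(c),"rect",np.round(ctr,1),np.round(wh,1),round(a,1),"circ",np.round(cv2.minEnclosingCircle(c)[0],1),"hull",np.round(c.mean(0),1))
    u,v,w,h=((352,200,62,72) if n=="top" else (110,180,70,65))
    g=np.mgrid[v:v+h,u:u+w].reshape(2,-1)[::-1].T; P=cloud(n,d,g)*1000; H=hsv[g[:,1],g[:,0]]
    S=dict(plate=((H[:,2]>190)&(H[:,1]<40)&(abs(P[:,2]-26)<6)),
      hex=((H[:,0]>10)&(H[:,0]<32)&(H[:,1]>120)&(P[:,2]>64)),flange=(H[:,2]<70)&(abs(P[:,2]-46)<5),plug=P[:,2]>88)
    for k,z in dict(plate=.026,flange=.046,hex=.068,plug=.094).items():
        q=np.float32(plane(n,g[S[k]],z)[:,:2]*1000)
        q=q[np.linalg.norm(q-np.median(q,0),axis=1)<75]
        ctr,wh,a=cv2.minAreaRect(q); print(n,k,len(q),np.round(ctr,1),np.round(wh,1),round(a,1),"circ",np.round(cv2.minEnclosingCircle(q)[0],1),round(cv2.minEnclosingCircle(q)[1],1))
        if k=="hex":
            hull=cv2.convexHull(q)[:,0]; wd=[np.ptp(hull@[np.cos(t),np.sin(t)]) for t in np.radians(range(60))]
            w3=[sum(np.ptp(hull@[np.cos(t+j*np.pi/3),np.sin(t+j*np.pi/3)]) for j in range(3)) for t in np.radians(range(60))]
            print("hex angle",np.argsort(w3)[:6],np.round(w3[::6],0))
```

```text
top nest plug 367 rect [498.6 -10.8] [53.6 56.9] 88.9 circ [499.3 -10.7] hull [499.4 -10.8]
top nest hex 679 rect [666.4 200. ] [87.4 76.5] 35.7 circ [666.2 200. ] hull [665.6 199.4]
top nest flange 904 rect [ 653.1 -190.3] [90.7 93.9] 88.0 circ [ 653.4 -190.7] hull [ 653.1 -190.4]
top nest plate 2277 rect [422.1 324.1] [ 96.6 161.6] 47.6 circ [422.2 323.8] hull [421.3 324.5]
top plate 553 [ 444.2 -328.8] [125.   58.4] 25.5 circ [ 444.1 -328. ] 67.4
top flange 97 [ 441.6 -328.1] [53.7 57.9] 42.5 circ [ 440.9 -328.8] 30.2
top hex 141 [ 442.1 -326.5] [45.8 40.8] 88.8 circ [ 441.6 -325.7] 23.6
hex angle [ 0 59 58  1 57 56] [126. 131. 134. 137. 138. 138. 137. 135. 131. 128.]
top plug 74 [ 437.9 -329.3] [100.8  87.5] 36.3 circ [ 441.3 -326.9] 63.7
scene nest plug 372 rect [499.1 -12.7] [58.1 61. ] 73.4 circ [498.8 -13.7] hull [499.7 -12.8]
scene nest hex 823 rect [665.6 197.8] [78.4 91.9] 63.3 circ [665.6 197.9] hull [665.9 197. ]
scene nest flange 1353 rect [ 653.7 -192.6] [94.8 96.1] 73.4 circ [ 653.2 -192.3] hull [ 654.3 -192.5]
scene nest plate 1440 rect [421.4 321.1] [ 97.9 171.9] 47.8 circ [421.9 321. ] hull [424.3 319.2]
scene plate 410 [ 454.8 -324.6] [103.3  61.3] 25.0 circ [ 455.4 -325. ] 56.3
scene flange 98 [ 460.9 -331.9] [50.  31.4] 81.9 circ [ 452.8 -330.9] 26.0
scene hex 142 [ 446.2 -326.7] [41.  43.2] 12.0 circ [ 444.8 -326.6] 25.0
hex angle [ 7  6  8  9 10 12] [134. 133. 133. 135. 136. 138. 138. 136. 134. 134.]
scene plug 78 [ 433.8 -334.9] [49.  32.6] 60.8 circ [ 429.9 -332.7] 27.2
```

```bash
cat >> h.py <<'E'
def quat(psi): return np.array([0,np.cos(psi/2),np.sin(psi/2),0])
def best(p,psis):
    q0=get_state()["qpos"]; c=[]
    for s in psis:
        j=ctrl.ik(p,quat(np.radians(s)))
        if j is not None: c.append((np.abs(np.array(j)-q0).max(),s))
    return min(c)[1]
def hover(x,y,psis,z=.26):
    s=best([x,y,z],psis); ctrl.movep([x,y,z],quat(np.radians(s))); return s
def rnd(m=""):
    s=get_state(); print(m,"t",round(s["time"],1),np.round(s["tcp_pos"],4),"w",round(s["width"],4),"gf",round(s["gripper_force"],1),"F",np.round(s["contact_force"],1)); return s
def move(pick,place,zu,off,force,psi1,psi2):
    """pick/place xy, zu underside z at pick, off = TCP above underside"""
    if pick is not None:
        s=hover(*pick,psi1); ctrl.movel([*pick,zu+off+.03],max_speed=.25); ctrl.movel([*pick,zu+off],max_speed=.06)
        ctrl.close_gripper(force); rnd("grasp %s"%s)
        ctrl.movel([*pick,zu+off+.02],max_speed=.06); ctrl.movel([*pick,.26],max_speed=.25)
    s=rnd("lift")
    if s["width"]<.015: raise SystemExit("lost")
    s=hover(*place,psi2); z=.003+off
    ctrl.movel([*place,z+.03],max_speed=.25); ctrl.movel([*place,z+.002],max_speed=.05)
    f0=get_state()["contact_force"][2]
    for dz in (.001,.0004,-.0002,-.0008,-.0014):
        ctrl.movel([*place,z+dz],max_speed=.02)
        if abs(get_state()["contact_force"][2]-f0)>2: break
    rnd("down dz %s psi %s f0 %.1f"%(dz,s,f0))
    ctrl.ungrasp(); ctrl.movel([*place,z+.04],max_speed=.1); ctrl.movel([*place,.26],max_speed=.3); rnd("done")
E
python3 - <<'E'
from h import *
a=list(range(-180,360,30))
move((.4385,-.329),(.4992,-.012),.068,.008,25,[90,270,-90,60,120],a)
im,d=vision.grab_frame("top"); cv2.imwrite("pics/top1.png",im)
u,v=225,140
cv2.imwrite("pics/top1c.png",cv2.resize(im[v:v+140,u:u+200],None,fx=4,fy=4,interpolation=cv2.INTER_CUBIC))
E
```

```text
grasp 60 t 6.8 [ 0.4386 -0.329   0.0762] w 0.023 gf 24.5 F [-0.6  0.2  3.6]
lift t 8.1 [ 0.4382 -0.3282  0.2587] w 0.0227 gf 24.5 F [-0.2  0.5 -0.6]
down dz -0.0002 psi 120 f0 0.6 t 11.8 [ 0.4993 -0.012   0.0112] w 0.0226 gf 25.1 F [-1.4  0.2  5.2]
done t 13.8 [ 0.4984 -0.0116  0.2585] w 0.0854 gf 0.0 F [-0.1 -0.2 -1. ]
```

View pics/top1c.png

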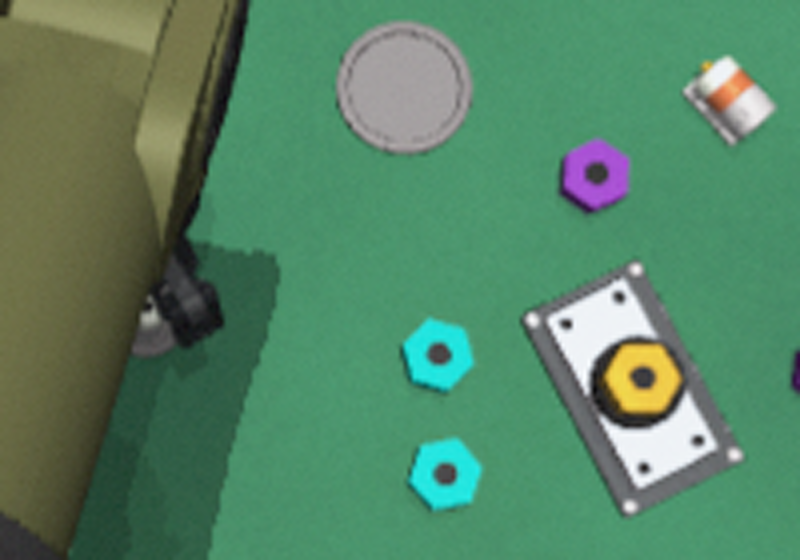

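```bash
cat >> h.py <<'E'
def stackmeas(n="top"):
    im,d=vision.grab_frame(n); hsv=cv2.cvtColor(im,cv2.COLOR_BGR2HSV)
    u,v,w,h=352,200,62,72
    g=np.mgrid[v:v+h,u:u+w].reshape(2,-1)[::-1].T; P=cloud(n,d,g)*1000; r=np.hypot(P[:,0]-442,P[:,1]+328)
    for k,lo,hi,z,R in (("hex",60,74,.068,40),("flange",40,52,.046,45),("plate",20,32,.026,80)):
        m=(P[:,2]>lo)&(P[:,2]<hi)&(r<R)
        if k=="plate": H=hsv[g[:,1],g[:,0]]; m&=(H[:,1]<40)&(H[:,2]>150)
        if m.sum()<5: continue
        q=np.float32(plane(n,g[m],z)[:,:2]*1000); ctr,wh,a=cv2.minAreaRect(q)
        print(k,m.sum(),"rect",np.round(ctr,1),np.round(wh,1),round(a,1),"circ",np.round(cv2.minEnclosingCircle(q)[0],1),"mean",np.round(q.mean(0),1))
E
python3 - <<'E'
from h import *
stackmeas()
a=list(range(-180,360,30))
move((.4415,-.3265),(.666,.1988),.046,.004,50,[-90,-30,30,90,150,210,270],a)
stackmeas()
im,d=vision.grab_frame("top"); cv2.imwrite("pics/top2.png",im)
E
```

```text
hex 251 rect [ 439.6 -325.2] [43.4 47.4] 63.0 circ [ 441.1 -324.6] mean [ 440.4 -325.4]
flange 166 rect [ 441.5 -328. ] [59.5 59.4] 56.8 circ [ 442.4 -329.4] mean [ 441.2 -327. ]
plate 616 rect [ 444.3 -328.5] [127.1  60.2] 25.4 circ [ 445.4 -330.7] mean [ 443.8 -326.8]
grasp 90 t 17.2 [ 0.4415 -0.3267  0.0506] w 0.0408 gf 50.4 F [-1.4  1.   5.1]
lift t 18.6 [ 0.4411 -0.3257  0.2587] w 0.0412 gf 50.3 F [-0.1 -0.2 -2.9]
down dz 0.0004 psi -180 f0 -2.3 t 22.9 [0.6662 0.1988 0.0077] w 0.0417 gf 50.5 F [-0.1  0.3 -0.2]
done t 24.8 [0.6651 0.1989 0.2579] w 0.0853 gf 0.0 F [-0.1  0.4 -0.9]
flange 420 rect [ 443.5 -328.9] [56.8 60.2] 86.5 circ [ 442.8 -328.5] mean [ 442.1 -328.3]
plate 622 rect [ 444.3 -328.4] [127.2  60.2] 25.2 circ [ 445.3 -329.6] mean [ 444.5 -326.6]
```

View pics/top2.png

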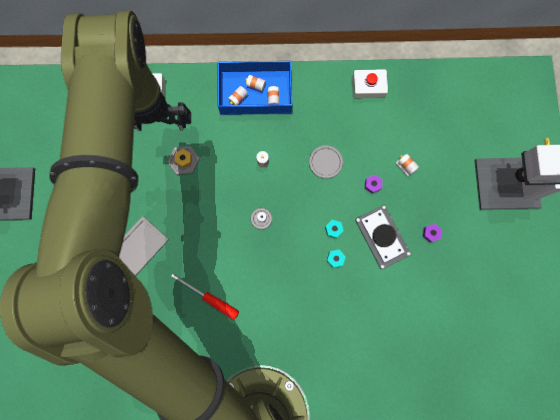

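The plug is in its nest at (261,217), the hex at (183,158), and the flange lies free on the plate at (384,236). Next come the flange and the plate.

Run:
```python
from h import *
a=list(range(-180,360,30))
move((.4425,-.3285),(.6533,-.1915),.026,.0015,50,[25.5,205.5,-154.5],a)
stackmeas()
move((.4443,-.3286),(.422,.3227),.008,.0015,60,[25.4,205.4,-154.6],[-42.3,137.7,317.7])
hover(.55,.05,a,.4)
```

```text
grasp -154.5 t 28.9 [ 0.4428 -0.3288  0.0284] w 0.0582 gf 52.6 F [-0.9 -0.1  5.9]
lift t 30.4 [ 0.4419 -0.328   0.2586] w 0.0579 gf 53.6 F [-0.4  0.9 -0.9]
down dz 0.0004 psi -150 f0 -1.0 t 33.7 [ 0.6535 -0.1916  0.0054] w 0.0581 gf 54.1 F [-0.8  0.4  5.1]
done t 35.5 [ 0.6524 -0.1912  0.2578] w 0.0852 gf 0.0 F [ 0.6  0.1 -0.3]
plate 878 rect [ 444.3 -328.5] [127.2  60. ] 25.2 circ [ 445.4 -330.7] mean [ 443.  -328.2]
grasp 205.4 t 38.6 [ 0.4444 -0.3286  0.0103] w 0.0586 gf 64.7 F [-0.9  0.2  5.4]
lift t 40.1 [ 0.4436 -0.328   0.2585] w 0.0582 gf 64.9 F [-0.6 -0.3 -4.3]
down dz 0.0004 psi -42.3 f0 -4.1 t 44.7 [0.4221 0.3228 0.0053] w 0.0586 gf 65.5 F [-0.9 -1.   2.7]
done t 46.5 [0.4217 0.3218 0.2584] w 0.0853 gf 0.0 F [-0.3 -0.2 -0.9]
```

Run:
```python
from h import *
ctrl.set_joints([-1.046,.507,-.238,1.5,.126,1.149,-.155]); rnd()
nest=dict(plug=(499.2,-12),hex=(666,198.8),flange=(653.3,-191.5),plate=(422,322.7)); top=dict(plug=29,hex=25,flange=23,plate=21)
im,d=vision.grab_frame("top"); cv2.imwrite("pics/top3.png",im)
s,_=vision.grab_frame("scene"); cv2.imwrite("pics/scene3.png",s)
g=np.mgrid[60:320,60:460].reshape(2,-1)[::-1].T; P=cloud("top",d,g)*1000
for k in nest:
    r=np.hypot(P[:,0]-nest[k][0],P[:,1]-nest[k][1])
    m=(r<85)&(P[:,2]>top[k]-6)&(P[:,2]<top[k]+8); q=P[m]
    A=np.linalg.lstsq(np.c_[q[:,:2]-q[:,:2].mean(0),np.ones(len(q))],q[:,2],rcond=None)[0]
    c,wh,an=cv2.minAreaRect(np.float32(q[:,:2])); print(k,len(q),np.round(c,1),np.round(wh,1),round(an,1),"off",np.round(np.array(c)-nest[k],1),"z",np.round(A[2],1),"slope",np.round(A[:2],3))
```

```text
t 50.2 [0.2552 0.5707 0.2318] w 0.0854 gf 0.0 F [ 0.4 -0.6  0.2]
plug 65 [501.8 -11.6] [21.1 21.4] 89.5 off [2.6 0.4] z 29.7 slope [0.034 0.056]
hex 211 [668.8 197.6] [44.9 41.2] 1.8 off [ 2.8 -1.2] z 25.6 slope [ 0.005 -0.02 ]
flange 380 [ 653.6 -191.7] [58.6 59.6] 52.3 off [ 0.3 -0.2] z 23.9 slope [ 0.004 -0.006]
plate 1146 [426.2 324.5] [ 70.8 126.7] 48.0 off [4.2 1.8] z 21.3 slope [-0.005 -0.002]
```

View pics/top3.png

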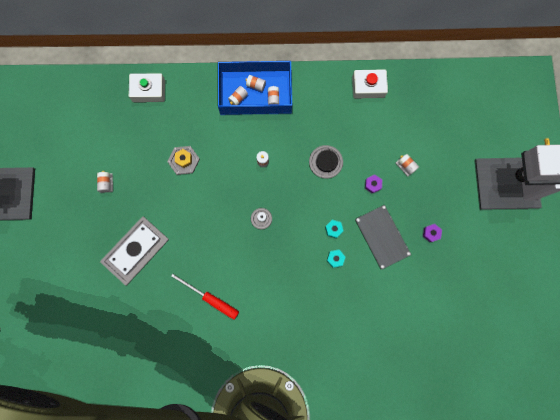

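View pics/scene3.png

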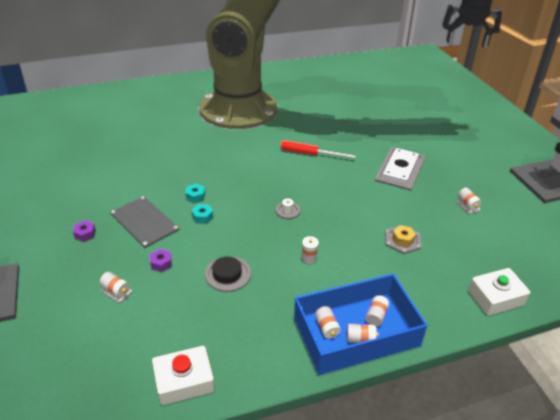

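All four parts lie centred and flat in their own nests: plug (261,217), hex (183,158), flange (326,161) and plate (134,250). The solenoid still stands at (262,158), unmoved.

```bash
python3 -c "
from station import ticket
print(ticket.close_job())"
```

```text
the job is handed in; nothing more can be done
None
```

I handed the job in at about 50 s: the final pictures show plug, hex adapter, flange and plate each flat in its own nest, within about 5 mm of centre, and the solenoid standing where it was; no verdict came back.

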